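# Load the test box

### The job

Press the front of the test box's clear cover down until its touch latch clicks, and let it rise under your fingers until it stands fully open - do not let it fly up on its spring. Then take the green board from the rack, set it upright in the card slot inside the box, right down on the slot floor and without dropping it, and let go; leave the cover open and the blue board where it is.

Things in the scene. Friction and masses are not known exactly. Their poses are not given: they have to be found in the camera images.
- test_box: fixed grey metal test box, 200 (its x) x 180 (its y) x 100 mm high, open at the top under its cover; walls 5 mm thick, inside 190 x 170 mm. Origin at the centre of its underside on the bench; x points to the hinge side (away from the robot), z up. Its front (-x) has coloured sockets and lamps
- cover (a joint): hinge angle of the clear, aluminium-framed cover (188 x 168 x 6 mm, 0.26 kg, hinged at its far (+x) edge, set inside the walls), rad: 0 shut and latched, top flush with the box rim; negative pressed in (stop about -0.04); 1.5 fully open, nearly upright on its stop. Once unlatched a spring drives it up with 4 N at the pad when shut, about 1 N near the top; let go at once it flies at 8 rad/s
- cover_pad (a point): centre of the round blue press pad, 34 mm across, flush in the cover's top face, 166 mm from the hinge line, mid-width, 22 mm from the front edge; moves with the cover. Pressed down 4 to 5 mm (about 5 N; it bottoms at 6 to 7 mm and may be pushed harder there) the touch latch clicks, and the cover follows the fingers up. Pressed less, it stays latched; pushed right down once more, it latches again
- cover_hinge (a point): middle of the cover's hinge line: 94 mm towards +x of the box's centre, level with the top face of the shut cover (100 mm up). The hinge line runs along the box's y; the front edge swings up and away from the robot. Turns with the cover, which when open stands up to 290 mm above the bench
- slot (a point): centre of the floor of the card slot in the box (black holder with green end stops), 8 mm towards -x of the box's centre and 10 mm above the bench; axes as the box's. The slot runs along the box's x: 128 mm long, 15 mm wide, guide walls 12 mm high with flared lips up to 22 mm above its floor; 78 mm of free room on either side of it inside the box
- green_board: green circuit board in an aluminium edge frame with a green puller bar along its top, a slab 120 (x) x 12 (y) x 75 mm (z), 0.15 to 0.25 kg. Origin at the centre of its underside. It starts standing upright in one of the two places of the rack; pinch the puller bar (12 mm thick, 12 mm high) across its thickness. Either way round will do in the slot
- blue_board: blue circuit board of the same make and size, with a blue puller bar, in the other place of the rack; stays there. Origin at the centre of its underside
- rack: fixed black board rack with yellow strips, 150 (x) x 176 (y) mm, origin at the centre of its underside. Two places for upright boards, 80 mm apart, at y = -40 and +40 mm of its centre, running along its x; their floors are 8 mm above the bench, their guides reach up to 32 mm, 15 mm apart across the board

How it is judged (in metres and radians):
On the way:
1. the cover stands open (past 1.3 rad) after its touch latch was pressed (value of joint cover above 1.3 rad), for 0.2 s.
At the end, for the whole second after the job is handed in: Cover open past 1.3 rad. Green board at rest in the slot: underside within 8 mm of the slot's centre in plan and 4 mm of its floor in height, upright within 0.1 rad, along the slot within 0.12 rad. Blue board within 20 mm of its start, tilted less than 0.2 rad (value of joint cover above 1.3 rad and horizontal distance between green_board and slot below 0.008 m and z of green_board in the frame of slot between -0.004 and 0.004 m and angle between green_board's own z axis and vertical below 0.1 rad and angle between the x axis of green_board and the x axis of slot, either way round below 0.12 rad and linear speed of green_board below 0.02 m/s and distance of blue_board from where it was at the start of the episode below 0.02 m and angle between blue_board's own z axis and vertical below 0.2 rad); the robot touches nothing.
It fails at once if the cover is let fly: it swings up faster than 4 rad/s (value of joint cover above 0.15 rad and velocity of joint cover above 4 rad/s).
It fails at once if the green board is dropped: it falls free of the fingers faster than 0.6 m/s (about 18 mm) (linear speed of green_board above 0.6 m/s and contact force between the fingers and green_board below 0.1 N).
It fails at once if the blue board is knocked 40 mm away or tipped by more than 0.5 rad (distance of blue_board from where it was at the start of the episode above 0.04 m or angle between blue_board's own z axis and vertical above 0.5 rad).
It also fails if it takes over 58 s, if anything falls off the work surface, if the arm or the gripper's body presses on something with over 40 N, if the wrist force passes 120 N, or if a joint passes its speed limit or range.

### The arm

A 7-joint arm with a two-finger parallel gripper is mounted at the origin on the work surface. World frame = base frame: x ahead of the robot, y to its left, z up, the work surface at z = 0. Lengths are in mm, angles in rad, forces in N, time in s.
With the tool pointing down it reaches from about 400 to 900 mm from the base axis. Payload 5.5 kg.
Tool frame: the origin (TCP) lies midway between the tips of the shut fingers; the grasp point (between the pads) lies 19 mm behind it (robot.grasp_offset is the distance from the TCP to the grasp point, in mm); z points along the fingers, y is the line along which they close (so a half turn about z gives the same grasp; the last joint's range is limited). The gripper opens to 85 mm and grips with 20 to 120 N. Pads are 22 mm wide; open, the fingers measure 114 mm over their backs; the gripper's body (76 mm by 85 mm) begins 54 mm behind the grasp point. The pads swing forward as they close: fully open they stand 13 mm farther back than shut.
Start: joints at [-1.017, 0.501, -0.427, 1.55, 0.221, 1.138, -0.21], TCP at [186.329, 622.721, 231.31] pointing down, gripper open.
Joint ranges: [-2.88, 2.88], [-0.31, 2.03], [-1.54, 1.56], [0.2, 2.42], [-1.41, 4.55], [0.19, 2.02], [-2.57, 2.57]. Speed limits (rad/s): [2.57, 2.57, 3.14, 3.14, 3.14, 3.14, 3.14].

### API

Orientations are given as a rotation vector (axis times angle).
In Python, from plant import robot gives the robot as it stands. The module is installed in compiled form; this text tells all that it offers.
- The arm moves only by the tool drive_tool, never from a script. Its arguments are lists of equal length, an entry for each row: "claw": the closure in counts, from 0 (fully open) to 255 (shut); "slide": the shift along the tool's x, y, z normalised to -1 to 1, where 1 is 400 mm, a list of three; "turn": the turn, a rotation vector about the tool's x, y, z normalised to -1 to 1, where 1 is 180 degrees, a list of three. In form: {"claw": [claw, ...], "slide": [[x, y, z], ...], "turn": [[ax, ay, az], ...]}. A call has 1 to 8 rows; each row shifts and turns the commanded pose from where the row before left it, along the tool's axes as they then stand; what a row does not reach is not made up. A row lasts 1/12 s, in which the tool goes at most 41.7 mm and 7.16 degrees, less where a joint would pass 70% of its speed; a pose out of reach is approached as far as the arm can. A call with a number of a shift or a turn outside -1 to 1 is refused whole. A call with a gripper value outside its range is refused whole. The fingers move at their own pace and stop on an object; the grip force is fixed at half the most. Time passes only in rows, so rows that do not move let the fingers close. It gives the time, the measured TCP pose, the force, the opening and the grip force at its end, in the units of the state.
- robot.get_obs(): the state, without advancing time (a new reading comes with each control period).
- robot.get_image(name): name is "scene" or "top"; returns the picture (384x512x3 uint8, red, green, blue); there is no depth.
- robot.calibration(name): a dict with "vertical_fov" (degrees; the focal length in pixels is half the picture's height over the tangent of half this angle, whatever the lens; pixels are square), "cx", "cy" (the principal point, pixels), "R" (3x3) and "t" (3): a world point X has camera coordinates R X + t. Camera axes: x right, y down, z forward; pixel columns grow to the right and rows downward; lengths in mm; the calibration is good to about 2 mm. A picture is of the moment at which its call begins. calibration takes no time and is no camera call.
- robot.close_job(): hands the job in; it is judged then, once.
The state is a dict: "time": time; "qpos": joint angles; "dq": joint speeds; "joint_efforts": joint torques, N m; "ee_pos": TCP position; "tool_rot": TCP orientation; "wrist_force": force on the tool from outside, world axes, zero at the start; "wrist_torque": the same for the moment, N m; "width": finger opening in mm; "grasp_force": force on a finger pad.
Only numpy, scipy, OpenCV 4.12 (cv2) and the standard library are available. Lean on these libraries where they do the work, as an engineer would, in place of code of your own. Each camera call takes 0.05 s, during which the arm holds its last target. There are 200 camera calls.

## Working session

There is one attempt and no reset: what is moved stays moved. The work goes in short steps, Python scripts to look and compute and a tool call to move; the robot and the scene stay as the last step left them, time stands still between calls to the robot, and variables do not carry over. Pictures are saved under pics/ and viewed, at most 10 in all, crops included, and the job is handed in when it is done.

Besides the shell and the picture viewer there is one more tool, called after "Call:" in YAML: its name, and indented under it one key for each argument. drive_tool: Moves the arm, as the interface text tells. Its arguments: {"type":"object","properties":{"claw":{"type":"array"},"slide":{"type":"array"},"turn":{"type":"array"}},"required":["claw","slide","turn"]}

```bash
mkdir -p pics; python3 - <<'E'
from plant import robot
import cv2
for n in("scene","top"):
    im=robot.get_image(n); cv2.imwrite(f"pics/{n}0.png",im[:,:,::-1]); c=robot.calibration(n); print(n,c)
print(robot.get_obs(),robot.grasp_offset)
E
```

```text
scene {'vertical_fov': 55.74293793751186, 'cx': 263.7645741693929, 'cy': 193.1792998225972, 'R': array([[ 0.16737495,  0.98589084,  0.00220681],
       [ 0.84360799, -0.14206046, -0.5178266 ],
       [-0.51020701,  0.08853289, -0.85548275]]), 't': array([-111.24754318, -420.96007635, 1105.09660305])}
top {'vertical_fov': 47.25857832404921, 'cx': 263.00364259416904, 'cy': 194.13822555546446, 'R': array([[-9.38682122e-03, -9.99955810e-01, -5.16247585e-04],
       [-9.97960271e-01,  9.40068703e-03, -6.31420970e-02],
       [ 6.31441598e-02, -7.75089960e-05, -9.98004413e-01]]), 't': array([ 20.63894173, 566.29922936, 911.43248952])}
{'time': 0.1, 'qpos': array([-1.01680981,  0.50175671, -0.426804  ,  1.55134934,  0.22080116,
        1.13831177, -0.21030245]), 'dq': array([ 0.00170309, -0.00162215, -0.00037895, -0.00453579,  0.00065747,
        0.00129313,  0.00041948]), 'joint_efforts': array([-1.10818434e-02, -5.70810127e+01, -5.83878860e+00, -2.81749803e+01,
        1.04318347e-02,  5.44531867e-03, -1.57587999e-05]), 'ee_pos': array([186.21823954, 622.09502541, 230.35950396]), 'tool_rot': array([-4.55044922e-01, -3.10814566e+00,  2.73924486e-03]), 'wrist_force': array([ 0.94422823, -0.27348482, -0.22113022]), 'wrist_torque': array([-0.05404079,  0.01657948, -0.05483188]), 'grasp_force': 0.0, 'width': 85.63279183199056} 18.700000000000003
```

View pics/scene0.png

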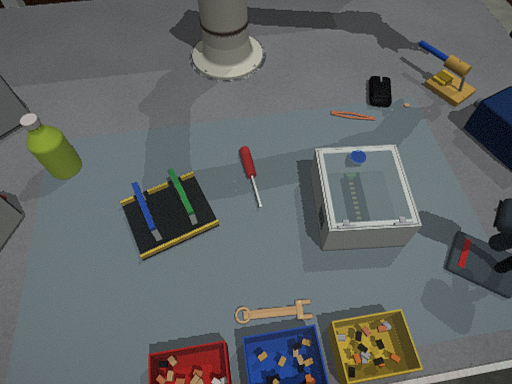

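View pics/top0.png

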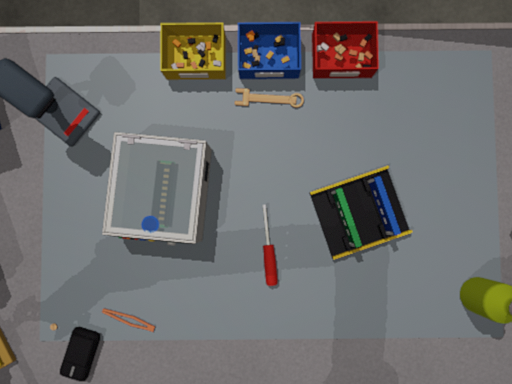

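The scene view shows the box with the pad at (358,157), and the rack with the green bar at about (183,196) and blue at (146,212). In the top view the pad is at (150,224), the green bar at (347,218) and blue at (385,207). I'll segment the colours and zoom in.

```bash
cat > h.py <<'E'
from plant import robot
import numpy as np, cv2
from scipy.spatial.transform import Rotation as Rn
def cam(n):
    c=robot.calibration(n); f=192/np.tan(np.radians(c["vertical_fov"]/2))
    return np.array([[f,0,c["cx"]],[0,f,c["cy"]],[0,0,1]]),np.array(c["R"]),np.array(c["t"])
def proj(n,X):
    K,R,t=cam(n); return cv2.projectPoints(np.atleast_2d(X).astype(float),cv2.Rodrigues(R)[0],t,K,None)[0][:,0]
def ray(n,uv,z):
    K,R,t=cam(n); o=-R.T@t; d=R.T@np.linalg.inv(K)@np.array([*uv,1.]); return o+d*(z-o[2])/d[2]
def tri(a,b):
    P=[K@np.c_[R,t] for K,R,t in (cam("scene"),cam("top"))]
    X=cv2.triangulatePoints(*P,np.array(a,float),np.array(b,float))[:,0]; return X[:3]/X[3]
def blob(im,hlo,hhi,box,s=110,v=40):
    x0,x1,y0,y1=box; h=cv2.cvtColor(im[y0:y1,x0:x1],cv2.COLOR_RGB2HSV)
    m=cv2.inRange(h,(hlo,s,v),(hhi,255,255)); n,l,st,ce=cv2.connectedComponentsWithStats(m)
    i=1+np.argmax(st[1:,4]); ys,xs=np.where(l==i); r=cv2.minAreaRect(np.c_[xs,ys].astype(np.float32))
    return ce[i]+[x0,y0],st[i,4],cv2.boxPoints(r)+[x0,y0]
E
python3 - <<'E'
from h import *
S=cv2.imread("pics/scene0.png")[:,:,::-1].copy();T=cv2.imread("pics/top0.png")[:,:,::-1].copy()
for nm,lo,hi,a,b,z in (("pad",100,130,(335,385,145,175),(135,170,205,240),100),("green",45,85,(160,205,160,230),(325,370,180,255),83),("blue",100,130,(125,165,175,245),(365,410,170,245),83)):
    A=blob(S,lo,hi,a);B=blob(T,lo,hi,b); X=tri(A[0],B[0])
    print(nm,A[0].round(1),A[1],B[0].round(1),B[1],"tri",X.round(1),"rayS",ray("scene",A[0],z).round(1),"rayT",ray("top",B[0],z).round(1)); 
    print(np.array([ray("top",p,z)[:2] for p in B[2]]).round(0).tolist())
o=np.zeros((400,800,3),np.uint8)
o[:]=np.hstack([cv2.resize(T[y:y+133,x:x+133],(400,400),interpolation=2) for x,y in((90,122),(295,150))])
cv2.imwrite("pics/crop.png",o[:,:,::-1])
E
```

```text
pad [357.8 156.3] 159 [150.  223.4] 223 tri [506.9 232.  102.3] rayS [505.2 232.3 100. ] rayT [507.  233.1 100. ]
[[521.0, 250.0], [521.0, 218.0], [492.0, 218.0], [493.0, 250.0]]
green [180.7 191.6] 310 [348.  216.9] 507 tri [ 516.1 -152.2   76. ] rayS [ 520.7 -150.9   83. ] rayT [ 516. -151.   83.]
[[569.0, -120.0], [576.0, -139.0], [461.0, -178.0], [454.0, -159.0]]
blue [143.4 206.5] 345 [384.6 205.3] 749 tri [ 538.4 -227.6   73.9] rayS [ 543.6 -227.2   83. ] rayT [ 538.1 -223.5   83. ]
[[590.0, -189.0], [599.0, -217.0], [485.0, -254.0], [476.0, -227.0]]
```

View pics/crop.png

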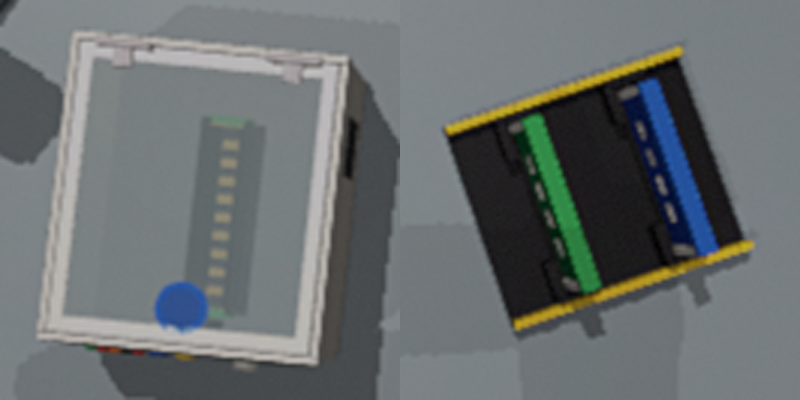

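The left crop shows the box rim corners at (73,33), (348,57), (318,364) and (40,337). The right crop shows the green bar top at (525,118)-(543,113)-(603,290)-(583,294), and the rack tilted about 18°. I'll fit poses to these.

```bash
cat >> h.py <<'E'
def fit(P,Q):  # Q local -> P world, 2D rigid
    p,q=P.mean(0),Q.mean(0); U,_,V=np.linalg.svd((Q-q).T@(P-p)); R=(U@V).T
    return p-R@q,np.arctan2(R[1,0],R[0,0]),np.abs((Q-q)@R.T+p-P).max()
E
python3 - <<'E'
from h import *
def c2(p,o): return (np.array(p)+.5)/(400/133)-.5+o
W=np.array([ray("top",c2(p,(90,122)),100)[:2] for p in((73,33),(348,57),(318,364),(40,337))])
print("box",fit(W,np.array([[100,90],[100,-90],[-100,-90],[-100,90]])),W.round(0).tolist())
for nm,z,q in(("green",83,((525,118),(543,113),(603,290),(583,294))),("blue",83,((640,82),(657,78),(718,252),(699,256)))):
    G=np.array([ray("top",c2((x-400,y),(295,150)),z)[:2] for x,y in q]); a=(G[0]+G[1])/2;b=(G[2]+G[3])/2
    print(nm,(a+b)/2,np.degrees(np.arctan2(*(a-b)[::-1])),np.linalg.norm(a-b),np.linalg.norm(G[0]-G[1]))
G=np.array([ray("top",c2((x-400,y),(295,150)),30)[:2] for x,y in ((446,130),(682,50),(751,245),(517,325))])
print("rack",G.round(0).tolist(),fit(G,np.array([[75,88],[75,-88],[-75,-88],[-75,88]])))
o=robot.get_obs(); print(Rn.from_rotvec(o["tool_rot"]).as_matrix().round(3))
E
```

```text
box (array([576.98713344, 224.99125529]), np.float64(-0.09866061064137852), np.float64(1.7026407925168883)) [[684.0, 305.0], [667.0, 126.0], [469.0, 146.0], [488.0, 323.0]]
green [ 515.24408558 -152.97041031] 17.32726352824468 120.82697375708965 12.27625685349964
blue [ 538.51427911 -228.64028886] 17.557475660744092 119.68592095647172 11.504965250878051
rack [[567.0, -83.0], [622.0, -248.0], [486.0, -292.0], [432.0, -130.0]] (array([ 526.82459736, -188.28913079]), np.float64(0.31950044286585083), np.float64(4.403296435109553))
[[-0.958  0.287 -0.001]
 [ 0.287  0.958 -0.002]
 [ 0.    -0.002 -1.   ]]
```

The measurements agree:
- **Box:** centre (577,225), yaw -0.099. That predicts the pad at (505,232), and the triangulated pad is at (507,232).
- **Green board:** centre (515,-153), yaw 17.4°.

I'll turn the tool to the box axes, shut the fingers and travel to the pad.

Call:
drive_tool:
  claw: [255, 255, 255, 255, 255, 255, 255, 255]
  slide:
    - [0, 0, 0]
    - [0, 0, 0]
    - [-0.0686, -0.0686, 0]
    - [-0.0686, -0.0686, 0]
    - [-0.0686, -0.0686, 0]
    - [-0.0686, -0.0686, 0]
    - [-0.0686, -0.0686, 0]
    - [-0.0686, -0.0686, 0]
  turn:
    - [0, 0, -0.0307]
    - [0, 0, -0.0307]
    - [0, 0, 0]
    - [0, 0, 0]
    - [0, 0, 0]
    - [0, 0, 0]
    - [0, 0, 0]
    - [0, 0, 0]

```text
time: 0.77
ee_pos: [334.9, 440.8, 230.9]
tool_rot: [-0.154, -3.137, 0.001]
wrist_force: [0.8, -0.0, 0.9]
width: -0.1
grasp_force: 0.0
```

Call:
drive_tool:
  claw: [255, 255, 255, 255, 255, 255, 255, 255]
  slide:
    - [-0.0686, -0.0686, 0]
    - [-0.0686, -0.0686, 0]
    - [-0.0686, -0.0686, 0]
    - [-0.0686, -0.0686, 0]
    - [-0.0686, -0.0686, 0]
    - [-0.0686, -0.0686, 0]
    - [-0.0686, -0.0686, 0]
    - [0, 0, 0]
  turn:
    - [0, 0, 0]
    - [0, 0, 0]
    - [0, 0, 0]
    - [0, 0, 0]
    - [0, 0, 0]
    - [0, 0, 0]
    - [0, 0, 0]
    - [0, 0, 0]

```text
time: 1.43
ee_pos: [512.1, 223.4, 230.7]
tool_rot: [0.173, 3.134, -0.007]
wrist_force: [0.9, -0.5, -0.1]
width: -0.2
grasp_force: 0.0
```

```bash
cat >> h.py <<'E'
BOX=np.array([577,225.]);BY=-.0987
def bx(x,y,z=0): c,s=np.cos(BY),np.sin(BY); return np.array([BOX[0]+c*x-s*y,BOX[1]+s*x+c*y,z])
def delta(target,yaw=BY,claw=None): # tool: x=-boardx, y=+boardy, z down
    o=robot.get_obs(); R=Rn.from_rotvec(o["tool_rot"]); D=Rn.from_euler("z",yaw)*Rn.from_matrix(np.diag([-1,1,-1.]))
    d=R.inv().apply(np.array(target)-o["ee_pos"]); t=(R.inv()*D).as_rotvec()
    print("slide",(d/400).round(4),"mm",d.round(1),"turn",(t/np.pi).round(4),"pos",o["ee_pos"].round(1),"F",o["wrist_force"].round(1),"t",o["time"])
E
python3 -c "
from h import *
print(bx(-72,0)); delta(bx(-72,0,115))"
```

```text
[505.35041623 232.09486756   0.        ]
slide [0.0198 0.0211 0.2891] mm [  7.9   8.4 115.6] turn [-0.0014  0.0008 -0.0036] pos [512.1 223.4 230.7] F [ 0.9 -0.5 -0.1] t 1.4333
```

Call:
drive_tool:
  claw: [255, 255, 255, 255, 255, 255]
  slide:
    - [0.0198, 0.0211, 0]
    - [0, 0, 0.09]
    - [0, 0, 0.09]
    - [0, 0, 0.07]
    - [0, 0, 0.039]
    - [0, 0, 0]
  turn:
    - [-0.0014, 0.0008, -0.0036]
    - [0, 0, 0]
    - [0, 0, 0]
    - [0, 0, 0]
    - [0, 0, 0]
    - [0, 0, 0]

```text
time: 1.93
ee_pos: [495.0, 242.3, 111.5]
tool_rot: [-0.132, -3.129, -0.002]
wrist_force: [-0.3, -0.7, 0.7]
width: 0.1
grasp_force: 0.0
```

Call:
drive_tool:
  claw: [255, 255, 255, 255]
  slide:
    - [0, 0, 0.015]
    - [0, 0, 0.015]
    - [0, 0, 0.005]
    - [0, 0, 0]
  turn:
    - [0, 0, 0]
    - [0, 0, 0]
    - [0, 0, 0]
    - [0, 0, 0]

```text
time: 2.27
ee_pos: [499.4, 243.0, 102.2]
tool_rot: [-0.135, -3.137, -0.008]
wrist_force: [0.2, -0.6, 0.3]
width: -0.2
grasp_force: 0.0
```

```bash
python3 -c "
from h import *
delta(bx(-72,0,101))"
```

```text
slide [-0.0172 -0.0259  0.0028] mm [ -6.9 -10.4   1.1] turn [ 0.0016 -0.0006  0.0039] pos [499.4 243.  102.2] F [ 0.2 -0.6  0.3] t 2.2667
```

Call:
drive_tool:
  claw: [255, 255, 255]
  slide:
    - [-0.0172, -0.0259, -0.005]
    - [0, 0, 0]
    - [0, 0, 0.0]
  turn:
    - [0.0016, -0.0006, 0.0039]
    - [0, 0, 0]
    - [0, 0, 0]

```text
time: 2.52
ee_pos: [506.4, 230.6, 104.5]
tool_rot: [0.159, 3.137, -0.001]
wrist_force: [-0.3, 0.4, -0.4]
width: -0.0
grasp_force: 0.0
```

Call:
drive_tool:
  claw: [255, 255, 255, 255]
  slide:
    - [0, 0, 0.006]
    - [0, 0, 0.006]
    - [0, 0, 0.0]
    - [0, 0, 0]
  turn:
    - [0, 0, 0]
    - [0, 0, 0]
    - [0, 0, 0]
    - [0, 0, 0]

```text
time: 2.85
ee_pos: [505.7, 231.7, 99.2]
tool_rot: [0.155, 3.137, -0.001]
wrist_force: [1.0, -1.6, 3.7]
width: -0.0
grasp_force: 1.9
```

Call:
drive_tool:
  claw: [255, 255, 255, 255]
  slide:
    - [0, 0, 0.005]
    - [0, 0, 0.005]
    - [0, 0, 0.0025]
    - [0, 0, 0]
  turn:
    - [0, 0, 0]
    - [0, 0, 0]
    - [0, 0, 0]
    - [0, 0, 0]

```text
time: 3.18
ee_pos: [505.8, 231.7, 94.2]
tool_rot: [0.155, 3.137, -0.0]
wrist_force: [1.7, -1.2, 4.0]
width: 0.2
grasp_force: 2.2
```

Call:
drive_tool:
  claw: [255, 255, 255, 255, 255, 255, 255, 255]
  slide:
    - [0, 0, 0.002]
    - [0, 0, 0]
    - [0, 0, -0.008]
    - [0, 0, -0.01]
    - [0, 0, -0.01]
    - [0, 0, -0.01]
    - [0, 0, 0]
    - [0, 0, 0]
  turn:
    - [0, 0, 0]
    - [0, 0, 0]
    - [0, 0, 0]
    - [0, 0, 0]
    - [0, 0, 0]
    - [0, 0, 0]
    - [0, 0, 0]
    - [0, 0, 0]

```text
time: 3.85
ee_pos: [505.4, 231.8, 108.6]
tool_rot: [0.155, 3.138, -0.0]
wrist_force: [1.8, 0.1, 2.7]
width: -0.2
grasp_force: 1.7
```

```bash
python3 -c "
from h import *
import json
o=robot.get_obs();d=o['ee_pos'][:2]-BOX;c,s=np.cos(BY),np.sin(BY);print('box xy',c*d[0]+s*d[1],-s*d[0]+c*d[1])
th=np.linspace(.05,1.5,17);r=np.linspace(177,166,17)
P=np.c_[94-r*np.cos(th)+11,100+r*np.sin(th)]
D=-np.diff(P,axis=0)/400
print(P.round()[[0,8,16]].tolist()); print(json.dumps([[round(a,3),0,round(b,3)] for a,b in D]))"
```

```text
box xy -71.90407968879998 -0.25574580057007523
[[-72.0, 109.0], [-18.0, 220.0], [93.0, 266.0]]
[[-0.006, 0, -0.04], [-0.009, 0, -0.039], [-0.012, 0, -0.038], [-0.016, 0, -0.036], [-0.019, 0, -0.035], [-0.022, 0, -0.033], [-0.025, 0, -0.03], [-0.027, 0, -0.028], [-0.03, 0, -0.025], [-0.032, 0, -0.022], [-0.033, 0, -0.019], [-0.035, 0, -0.016], [-0.036, 0, -0.013], [-0.037, 0, -0.009], [-0.037, 0, -0.006], [-0.038, 0, -0.003]]
```

Call:
drive_tool:
  claw: [255, 255, 255, 255, 255]
  slide:
    - [-0.006, 0, -0.04]
    - [-0.009, 0, -0.039]
    - [-0.012, 0, -0.038]
    - [-0.016, 0, -0.036]
    - [0, 0, 0]
  turn:
    - [0, 0, 0]
    - [0, 0, 0]
    - [0, 0, 0]
    - [0, 0, 0]
    - [0, 0, 0]

```text
time: 4.27
ee_pos: [523.7, 230.7, 171.8]
tool_rot: [0.155, 3.136, 0.002]
wrist_force: [0.7, -0.2, 2.6]
width: 0.2
grasp_force: 1.3
```

Call:
drive_tool:
  claw: [255, 255, 255, 255, 255]
  slide:
    - [-0.019, 0, -0.035]
    - [-0.022, 0, -0.033]
    - [-0.025, 0, -0.03]
    - [-0.027, 0, -0.028]
    - [0, 0, 0]
  turn:
    - [0, 0, 0]
    - [0, 0, 0]
    - [0, 0, 0]
    - [0, 0, 0]
    - [0, 0, 0]

```text
time: 4.68
ee_pos: [561.7, 226.7, 221.6]
tool_rot: [0.157, 3.135, 0.002]
wrist_force: [0.3, -0.8, 2.8]
width: 0.2
grasp_force: 0.9
```

Call:
drive_tool:
  claw: [255, 255, 255, 255, 255]
  slide:
    - [-0.03, 0, -0.025]
    - [-0.032, 0, -0.022]
    - [-0.033, 0, -0.019]
    - [-0.035, 0, -0.016]
    - [0, 0, 0]
  turn:
    - [0, 0, 0]
    - [0, 0, 0]
    - [0, 0, 0]
    - [0, 0, 0]
    - [0, 0, 0]

```text
time: 5.1
ee_pos: [613.3, 220.9, 252.8]
tool_rot: [0.158, 3.136, 0.0]
wrist_force: [0.2, -0.2, 2.2]
width: 0.6
grasp_force: 0.7
```

Call:
drive_tool:
  claw: [255, 255, 255, 255, 255]
  slide:
    - [-0.036, 0, -0.013]
    - [-0.037, 0, -0.009]
    - [-0.037, 0, -0.006]
    - [-0.038, 0, -0.003]
    - [0, 0, 0]
  turn:
    - [0, 0, 0]
    - [0, 0, 0]
    - [0, 0, 0]
    - [0, 0, 0]
    - [0, 0, 0]

```text
time: 5.52
ee_pos: [670.7, 214.5, 263.0]
tool_rot: [-0.157, -3.135, 0.002]
wrist_force: [0.4, -0.8, 0.4]
width: 0.1
grasp_force: 0.0
```

Call:
drive_tool:
  claw: [255, 255, 255, 255]
  slide:
    - [-0.01, 0, 0]
    - [-0.02, 0, 0]
    - [-0.02, 0, 0]
    - [0, 0, 0]
  turn:
    - [0, 0, 0]
    - [0, 0, 0]
    - [0, 0, 0]
    - [0, 0, 0]

```text
time: 5.85
ee_pos: [690.7, 212.9, 264.3]
tool_rot: [-0.156, -3.137, 0.002]
wrist_force: [-0.1, -0.1, -0.6]
width: 0.3
grasp_force: 0.0
```

```bash
python3 -c "
from h import *
S=robot.get_image('scene');T=robot.get_image('top')
o=np.hstack([cv2.resize(a,(400,400),interpolation=2) for a in (S[100:290,270:460],T[80:270,70:260])])
cv2.imwrite('pics/open.png',o[:,:,::-1])
delta([0,0,0])"
```

```text
slide [ 1.6625 -0.701   0.6641] mm [ 665.  -280.4  265.6] turn [-0.0002 -0.0004 -0.0001] pos [689.8 213.4 264.5] F [-0.6 -0.1 -0.2] t 5.95
```

View pics/open.png

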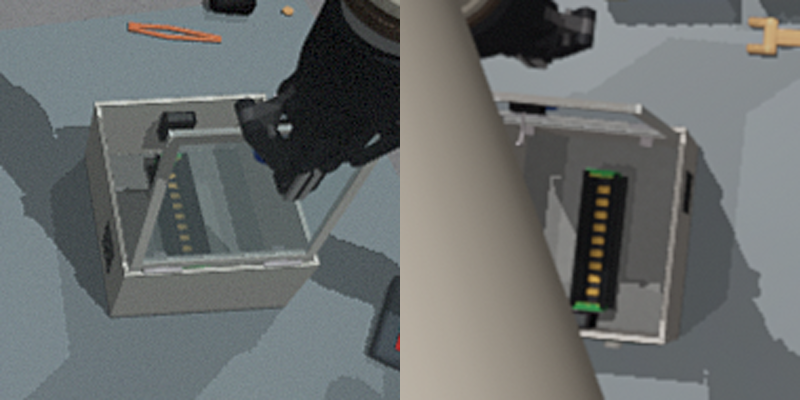

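The cover stands upright, with the fingers behind it and clear. The slot's green end stops are visible in the top view. I'll lift over the cover and go to the rack.

Call:
drive_tool:
  claw: [255, 255, 255, 255]
  slide:
    - [0, 0, -0.06]
    - [0, 0, -0.07]
    - [0, 0, -0.06]
    - [0, 0, 0]
  turn:
    - [0, 0, 0]
    - [0, 0, 0]
    - [0, 0, 0]
    - [0, 0, 0]

```text
time: 6.28
ee_pos: [691.8, 214.9, 347.8]
tool_rot: [0.154, 3.13, 0.005]
wrist_force: [1.0, -0.3, 2.0]
width: 0.1
grasp_force: 0.0
```

```bash
python3 -c "
from h import *
delta([515.2,-153,330],.304)"
```

```text
slide [ 0.3492 -0.9588  0.0382] mm [ 139.7 -383.5   15.3] turn [ 0.0007  0.0027 -0.1281] pos [691.8 214.9 347.8] F [ 1.  -0.3  2. ] t 6.2833
```

Call:
drive_tool:
  claw: [255, 255, 255, 255, 255, 255, 255, 128]
  slide:
    - [0.029, -0.08, 0]
    - [0.029, -0.08, 0]
    - [0.029, -0.08, 0]
    - [0.029, -0.08, 0]
    - [0.029, -0.08, 0]
    - [0.029, -0.08, 0]
    - [0.029, -0.08, 0]
    - [0.029, -0.08, 0]
  turn:
    - [0, 0, 0]
    - [0, 0, 0]
    - [0, 0, 0]
    - [0, 0, 0]
    - [0, 0, 0]
    - [0, 0, 0]
    - [0, 0, 0]
    - [0, 0, 0]

```text
time: 6.95
ee_pos: [570.9, -33.2, 341.1]
tool_rot: [-0.155, -3.137, 0.001]
wrist_force: [-0.2, 0.2, -1.0]
width: 10.5
grasp_force: 0.0
```

Call:
drive_tool:
  claw: [128, 128, 128, 128, 128, 128, 128, 128]
  slide:
    - [0.029, -0.08, 0]
    - [0.029, -0.08, 0]
    - [0.029, -0.08, 0]
    - [0.029, -0.08, 0]
    - [0, 0, 0]
    - [0, 0, 0]
    - [0, 0, 0]
    - [0, 0, 0]
  turn:
    - [0, 0, 0]
    - [0, 0, 0]
    - [0, 0, 0]
    - [0, 0, 0]
    - [0, 0, -0.032]
    - [0, 0, -0.032]
    - [0, 0, -0.032]
    - [0, 0, -0.032]

```text
time: 7.62
ee_pos: [513.0, -154.7, 341.2]
tool_rot: [0.482, -3.104, 0.0]
wrist_force: [0.3, 0.4, 0.2]
width: 42.3
grasp_force: 0.0
```

Call:
drive_tool:
  claw: [128, 128, 128, 128, 128]
  slide:
    - [0, 0, 0]
    - [0, 0, 0.09]
    - [0, 0, 0.09]
    - [0, 0, 0.09]
    - [0, 0, 0]
  turn:
    - [0, 0, 0]
    - [0, 0, 0]
    - [0, 0, 0]
    - [0, 0, 0]
    - [0, 0, 0]

```text
time: 8.03
ee_pos: [508.4, -153.4, 226.5]
tool_rot: [0.469, -3.094, -0.007]
wrist_force: [-2.3, -0.5, -0.5]
width: 42.6
grasp_force: 0.0
```

```bash
python3 -c "
from h import *
delta([515.2,-153,130],.304)
S=robot.get_image('scene');T=robot.get_image('top')
cv2.imwrite('pics/s2.png',S[:,:,::-1]);cv2.imwrite('pics/t2.png',T[:,:,::-1])
o=np.hstack([cv2.resize(a,(400,600),interpolation=2) for a in (S[130:250,110:190],T[90:270,90:210])])
o=np.hstack([cv2.resize(a,(400,480),interpolation=2) for a in (S[140:260,110:210],T[120:264,90:210])])
cv2.imwrite('pics/c2.png',o[:,:,::-1])"
```

```text
slide [-0.0194 -0.0056  0.241 ] mm [-7.7 -2.2 96.4] turn [ 0.0021 -0.0035 -0.0011] pos [ 508.4 -153.4  226.5] F [-2.3 -0.5 -0.5] t 8.0333
```

View pics/c2.png

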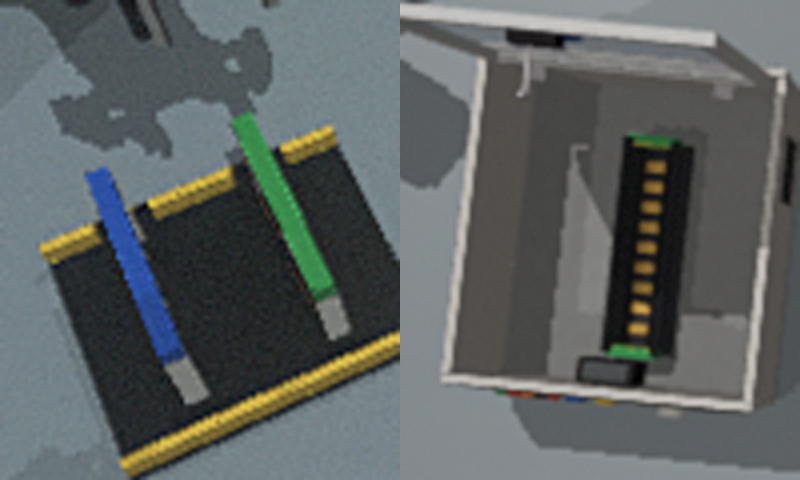

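The slot end stops are at (652,142) and (630,352) in the right crop, and the cover is open. The green bar is free below the hand. I'll centre over the bar and check the slot position from the stops.

Call:
drive_tool:
  claw: [128, 128, 128, 128, 128, 128]
  slide:
    - [0, 0, 0.09]
    - [0, 0, 0.09]
    - [0, 0, 0.06]
    - [0, 0, 0]
    - [0, 0, 0]
    - [0, 0, 0]
  turn:
    - [0, 0, 0]
    - [0, 0, 0]
    - [0, 0, 0]
    - [0, 0, 0]
    - [0, 0, 0]
    - [0, 0, 0]

```text
time: 8.63
ee_pos: [515.9, -155.5, 140.3]
tool_rot: [-0.473, 3.102, -0.004]
wrist_force: [-0.0, 0.6, 0.1]
width: 42.6
grasp_force: 0.0
```

```bash
python3 -c "
from h import *
for z in (10,32):
  a,b=[ray('top',(np.array(p)+.5)/3.3333-.5+[90,120],z)[:2] for p in((252,142),(230,352))]
  print(z,a,b,(a+b)/2,np.linalg.norm(a-b),np.arctan2(*(a-b)[::-1]))
print(bx(-8,0)); print(robot.get_obs()['time'])
S=cv2.imread('pics/s2.png')[:,:,::-1].copy()
# predicted green bar in scene
c,s=np.cos(.304),np.sin(.304)
print(((proj('scene',[[515.2+c*x-s*y,-153+s*x+c*y,83] for x in(-60,60) for y in (-6,6)])-[110,140])*4).round())
delta([515.2,-153,100],.304)"
```

```text
10 [637.50160512 224.41459016] [502.77127584 237.81891696] [570.13644048 231.11675356] 135.3954859139062 -0.09916372316136216
32 [634.45072382 219.49825517] [502.88922657 232.58731473] [568.6699752  226.04278495] 132.21100952706232 -0.09916372316136234
[569.03893514 225.78831862   0.        ]
8.6333
[[229. 118.]
 [250. 110.]
 [309. 293.]
 [331. 284.]]
slide [0.0002 0.0068 0.1007] mm [ 0.1  2.7 40.3] turn [-0.0009  0.001  -0.0004] pos [ 515.9 -155.5  140.3] F [-0.   0.6  0.1] t 8.6333
```

Call:
drive_tool:
  claw: [128, 128, 128, 128, 128, 128]
  slide:
    - [0, 0.0068, 0]
    - [0, 0, 0.06]
    - [0, 0, 0.06]
    - [0, 0, 0.06]
    - [0, 0, 0.026]
    - [0, 0, 0]
  turn:
    - [-0.0009, 0.001, 0]
    - [0, 0, 0]
    - [0, 0, 0]
    - [0, 0, 0]
    - [0, 0, 0]
    - [0, 0, 0]

```text
time: 9.13
ee_pos: [511.5, -151.9, 54.0]
tool_rot: [0.474, -3.099, -0.004]
wrist_force: [-0.0, -0.3, -0.4]
width: 42.5
grasp_force: 0.0
```

Call:
drive_tool:
  claw: [128, 128]
  slide:
    - [0, 0, 0]
    - [0, 0, 0]
  turn:
    - [0, 0, 0]
    - [0, 0, 0]

```text
time: 9.3
ee_pos: [513.8, -152.6, 56.6]
tool_rot: [0.474, -3.104, -0.001]
wrist_force: [-0.3, 0.3, 0.4]
width: 42.8
grasp_force: 0.0
```

```bash
python3 -c "
from h import *
delta([515.2,-153,57],.304)"
```

```text
slide [-0.003 -0.002 -0.001] mm [-1.2 -0.8 -0.4] turn [ 0.0003 -0.0005 -0.0002] pos [ 513.8 -152.6   56.6] F [-0.3  0.3  0.4] t 9.3
```

Positioned on the bar, so I'll grip it, settle, then lift slowly.

Call:
drive_tool:
  claw: [255, 255, 255, 255, 255, 255]
  slide:
    - [-0.003, 0, 0]
    - [0, 0, 0]
    - [0, 0, 0]
    - [0, 0, 0]
    - [0, 0, 0]
    - [0, 0, 0]
  turn:
    - [0, 0, 0]
    - [0, 0, 0]
    - [0, 0, 0]
    - [0, 0, 0]
    - [0, 0, 0]
    - [0, 0, 0]

```text
time: 9.8
ee_pos: [514.7, -152.3, 56.2]
tool_rot: [0.474, -3.104, -0.001]
wrist_force: [-0.4, -0.5, 6.5]
width: 10.9
grasp_force: 60.1
```

Call:
drive_tool:
  claw: [255, 255, 255, 255, 255, 255, 255, 255]
  slide:
    - [0, 0, -0.01]
    - [0, 0, -0.02]
    - [0, 0, -0.03]
    - [0, 0, -0.05]
    - [0, 0, -0.07]
    - [0, 0, -0.07]
    - [0, 0, -0.05]
    - [0, 0, 0]
  turn:
    - [0, 0, 0]
    - [0, 0, 0]
    - [0, 0, 0]
    - [0, 0, 0]
    - [0, 0, 0]
    - [0, 0, 0]
    - [0, 0, 0]
    - [0, 0, 0]

```text
time: 10.47
ee_pos: [516.9, -152.4, 180.3]
tool_rot: [-0.474, 3.102, -0.002]
wrist_force: [1.2, 0.6, -2.4]
width: 10.7
grasp_force: 59.1
```

Call:
drive_tool:
  claw: [255, 255, 255, 255]
  slide:
    - [0, 0, -0.05]
    - [0, 0, 0]
    - [0, 0, 0]
    - [0, 0, 0]
  turn:
    - [0, 0, 0.032]
    - [0, 0, 0.032]
    - [0, 0, 0.032]
    - [0, 0, 0.032]

```text
time: 10.8
ee_pos: [513.2, -151.7, 194.6]
tool_rot: [-0.163, -3.132, -0.002]
wrist_force: [-0.4, -0.3, -2.2]
width: 10.9
grasp_force: 59.0
```

Call:
drive_tool:
  claw: [255, 255]
  slide:
    - [0, 0, 0]
    - [0, 0, 0]
  turn:
    - [0, 0, 0]
    - [0, 0, 0]

```text
time: 10.97
ee_pos: [513.3, -151.6, 194.3]
tool_rot: [-0.15, -3.132, -0.002]
wrist_force: [-0.6, -0.6, -3.3]
width: 10.7
grasp_force: 59.0
```

```bash
python3 -c "
from h import *
delta(bx(-8,0,200))"
```

```text
slide [-0.0486  0.9525 -0.0136] mm [-19.5 381.   -5.4] turn [ 0.0003 -0.002   0.001 ] pos [ 513.3 -151.6  194.3] F [-0.6 -0.6 -3.3] t 10.9667
```

Call:
drive_tool:
  claw: [255, 255, 255, 255, 255, 255, 255]
  slide:
    - [-0.0037, 0.03, -0.014]
    - [-0.0037, 0.06, 0]
    - [-0.0037, 0.09, 0]
    - [-0.0037, 0.09, 0]
    - [-0.0037, 0.09, 0]
    - [-0.0037, 0.09, 0]
    - [-0.0037, 0.09, 0]
  turn:
    - [0, -0.002, 0.001]
    - [0, 0, 0]
    - [0, 0, 0]
    - [0, 0, 0]
    - [0, 0, 0]
    - [0, 0, 0]
    - [0, 0, 0]

```text
time: 11.55
ee_pos: [545.8, 63.4, 200.3]
tool_rot: [0.155, 3.137, 0.001]
wrist_force: [0.7, -0.0, -2.6]
width: 10.8
grasp_force: 58.8
```

Call:
drive_tool:
  claw: [255, 255, 255, 255, 255, 255, 255, 255]
  slide:
    - [-0.0037, 0.09, 0]
    - [-0.0037, 0.09, 0]
    - [-0.0037, 0.09, 0]
    - [-0.0037, 0.08, 0]
    - [-0.0037, 0.05, 0]
    - [-0.0037, 0.0125, 0]
    - [0, 0, 0]
    - [0, 0, 0]
  turn:
    - [0, 0, 0]
    - [0, 0, 0]
    - [0, 0, 0]
    - [0, 0, 0]
    - [0, 0, 0]
    - [0, 0, 0]
    - [0, 0, 0]
    - [0, 0, 0]

```text
time: 12.22
ee_pos: [571.6, 223.9, 200.0]
tool_rot: [0.158, 3.137, -0.001]
wrist_force: [-0.6, -0.9, -1.8]
width: 10.9
grasp_force: 58.9
```

Call:
drive_tool:
  claw: [255, 255]
  slide:
    - [0, 0, 0]
    - [0, 0, 0]
  turn:
    - [0, 0, 0]
    - [0, 0, 0]

```text
time: 12.38
ee_pos: [572.1, 222.6, 200.6]
tool_rot: [0.163, 3.136, -0.001]
wrist_force: [-0.4, -0.7, -3.1]
width: 10.9
grasp_force: 58.9
```

```bash
python3 -c "
from h import *
delta(bx(-8,0,200))
S=robot.get_image('scene');T=robot.get_image('top')
cv2.imwrite('pics/s3.png',S[:,:,::-1]);cv2.imwrite('pics/t3.png',T[:,:,::-1])
o=np.hstack([cv2.resize(a,(400,480),interpolation=2) for a in (S[100:268,290:430],T[120:264,90:210])])
cv2.imwrite('pics/c3.png',o[:,:,::-1])"
```

```text
slide [0.0085 0.007  0.0014] mm [3.4 2.8 0.6] turn [-0.0001  0.0004 -0.0017] pos [572.1 222.6 200.6] F [-0.4 -0.7 -3.1] t 12.3833
```

View pics/c3.png

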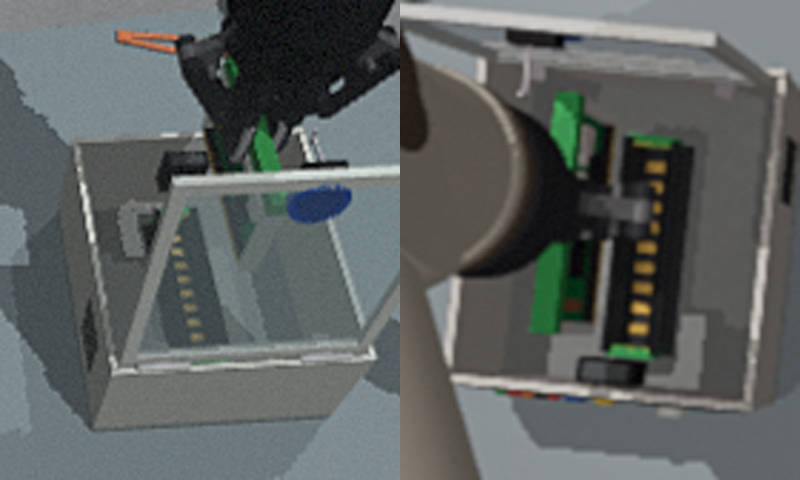

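The top view shows the gripped board above the box and parallel to the slot. Its bar top ends are near (569,94) and (545,332) in the crop. I'll check how it sits in the hand.

```bash
python3 -c "
from h import *
a,b=[ray('top',(np.array(p)+.5)/3.3333-.5+[90,120],227)[:2] for p in((169,94),(145,332))]
print((a+b)/2,np.linalg.norm(a-b),np.arctan2(*(a-b)[::-1]))
delta(bx(-8,0,110))"
```

```text
[572.92431295 222.55706593] 118.12348221109106 -0.09153472591511083
slide [0.0088 0.0053 0.227 ] mm [ 3.5  2.1 90.8] turn [ 0.0001  0.0006 -0.0016] pos [572.2 223.3 200.8] F [ 0.2  0.3 -1.6] t 12.4833
```

Call:
drive_tool:
  claw: [255, 255, 255, 255, 255, 255, 255, 255]
  slide:
    - [0.0088, 0.0055, 0]
    - [0, 0, 0.05]
    - [0, 0, 0.06]
    - [0, 0, 0.06]
    - [0, 0, 0.06]
    - [0, 0, 0.027]
    - [0, 0, 0]
    - [0, 0, 0]
  turn:
    - [0, 0.0006, -0.0016]
    - [0, 0, 0]
    - [0, 0, 0]
    - [0, 0, 0]
    - [0, 0, 0]
    - [0, 0, 0]
    - [0, 0, 0]
    - [0, 0, 0]

```text
time: 13.15
ee_pos: [568.5, 227.6, 98.0]
tool_rot: [-0.152, -3.137, -0.001]
wrist_force: [0.2, -0.1, -2.5]
width: 11.2
grasp_force: 58.9
```

Call:
drive_tool:
  claw: [255, 255]
  slide:
    - [0, 0, 0]
    - [0, 0, 0]
  turn:
    - [0, 0, 0]
    - [0, 0, 0]

```text
time: 13.32
ee_pos: [570.0, 228.3, 99.8]
tool_rot: [0.152, 3.135, 0.003]
wrist_force: [0.5, -0.0, -2.4]
width: 11.3
grasp_force: 58.9
```

```bash
python3 -c "
from h import *
delta(bx(-8,0,80))"
```

```text
slide [ 0.0018 -0.0065  0.0496] mm [ 0.7 -2.6 19.8] turn [0.0007 0.0008 0.0006] pos [570.  228.3  99.8] F [ 0.5 -0.  -2.4] t 13.3167
```

Call:
drive_tool:
  claw: [255, 255, 255, 255, 255, 255]
  slide:
    - [0.0018, -0.006, 0]
    - [0, 0, 0.02]
    - [0, 0, 0.02]
    - [0, 0, 0]
    - [0, 0, 0]
    - [0, 0, 0]
  turn:
    - [0.0005, 0.0006, 0.0006]
    - [0, 0, 0]
    - [0, 0, 0]
    - [0, 0, 0]
    - [0, 0, 0]
    - [0, 0, 0]

```text
time: 13.82
ee_pos: [567.4, 225.2, 81.5]
tool_rot: [-0.155, -3.135, 0.001]
wrist_force: [0.4, -0.5, -2.5]
width: 11.3
grasp_force: 58.9
```

```bash
python3 -c "
from h import *
delta(bx(-8,0,58))"
```

```text
slide [-0.0041  0.0019  0.0588] mm [-1.6  0.7 23.5] turn [-0.0003 -0.0009 -0.    ] pos [567.4 225.2  81.5] F [ 0.4 -0.5 -2.5] t 13.8167
```

Call:
drive_tool:
  claw: [255, 255, 255, 255, 255]
  slide:
    - [-0.004, 0.0015, 0.01]
    - [0, 0, 0.01]
    - [0, 0, 0.01]
    - [0, 0, 0]
    - [0, 0, 0]
  turn:
    - [0, -0.0006, 0]
    - [0, 0, 0]
    - [0, 0, 0]
    - [0, 0, 0]
    - [0, 0, 0]

```text
time: 14.23
ee_pos: [568.9, 225.6, 69.4]
tool_rot: [-0.155, -3.137, 0.002]
wrist_force: [-0.2, -0.7, -2.7]
width: 11.0
grasp_force: 58.9
```

Call:
drive_tool:
  claw: [255, 255, 255, 255]
  slide:
    - [0, 0, 0.01]
    - [0, 0, 0.007]
    - [0, 0, 0]
    - [0, 0, 0]
  turn:
    - [0, 0, 0]
    - [0, 0, 0]
    - [0, 0, 0]
    - [0, 0, 0]

```text
time: 14.57
ee_pos: [569.0, 225.6, 62.8]
tool_rot: [-0.155, -3.137, 0.002]
wrist_force: [0.3, -0.1, -2.8]
width: 11.1
grasp_force: 58.9
```

Call:
drive_tool:
  claw: [255, 255, 255, 255]
  slide:
    - [0, 0, 0.005]
    - [0, 0, 0.005]
    - [0, 0, 0]
    - [0, 0, 0]
  turn:
    - [0, 0, 0]
    - [0, 0, 0]
    - [0, 0, 0]
    - [0, 0, 0]

```text
time: 14.9
ee_pos: [569.2, 225.6, 59.0]
tool_rot: [-0.155, -3.137, 0.001]
wrist_force: [0.3, 0.0, -2.0]
width: 10.9
grasp_force: 58.9
```

Call:
drive_tool:
  claw: [255, 255, 255]
  slide:
    - [0, 0, 0.003]
    - [0, 0, 0]
    - [0, 0, 0]
  turn:
    - [0, 0, 0]
    - [0, 0, 0]
    - [0, 0, 0]

```text
time: 15.15
ee_pos: [569.6, 225.7, 58.2]
tool_rot: [0.155, 3.137, -0.001]
wrist_force: [-0.1, -0.6, 0.8]
width: 10.8
grasp_force: 59.4
```

Light contact with the slot floor at the expected height. I'll press a little more, then release partly and back out.

Call:
drive_tool:
  claw: [255, 255, 255]
  slide:
    - [0, 0, 0.002]
    - [0, 0, 0]
    - [0, 0, 0]
  turn:
    - [0, 0, 0]
    - [0, 0, 0]
    - [0, 0, 0]

```text
time: 15.4
ee_pos: [569.6, 225.8, 58.2]
tool_rot: [0.155, 3.137, -0.001]
wrist_force: [-2.0, -1.6, 6.7]
width: 10.9
grasp_force: 60.2
```

Call:
drive_tool:
  claw: [128, 128, 128, 128, 128, 128]
  slide:
    - [0, 0, 0]
    - [0, 0, 0]
    - [0, 0, 0]
    - [0, 0, 0]
    - [0, 0, 0]
    - [0, 0, 0]
  turn:
    - [0, 0, 0]
    - [0, 0, 0]
    - [0, 0, 0]
    - [0, 0, 0]
    - [0, 0, 0]
    - [0, 0, 0]

```text
time: 15.9
ee_pos: [569.3, 225.7, 57.0]
tool_rot: [-0.155, -3.137, 0.001]
wrist_force: [0.0, 0.1, -0.7]
width: 42.3
grasp_force: 0.0
```

Call:
drive_tool:
  claw: [128, 128, 128, 128, 128, 128, 128, 128]
  slide:
    - [0, 0, -0.02]
    - [0, 0, -0.05]
    - [0, 0, -0.08]
    - [0, 0, -0.08]
    - [0, 0, -0.08]
    - [0, 0, -0.06]
    - [0, 0, 0]
    - [0, 0, 0]
  turn:
    - [0, 0, 0]
    - [0, 0, 0]
    - [0, 0, 0]
    - [0, 0, 0]
    - [0, 0, 0]
    - [0, 0, 0]
    - [0, 0, 0]
    - [0, 0, 0]

```text
time: 16.57
ee_pos: [570.6, 226.4, 207.8]
tool_rot: [0.155, 3.134, 0.002]
wrist_force: [0.4, -0.9, -0.8]
width: 42.7
grasp_force: 0.0
```

Call:
drive_tool:
  claw: [128, 128, 128, 128, 128, 128, 128]
  slide:
    - [0.05, -0.05, 0]
    - [0.05, -0.07, 0]
    - [0.05, -0.07, 0]
    - [0.05, -0.07, 0]
    - [0.03, -0.07, 0]
    - [0, -0.05, 0]
    - [0, 0, 0]
  turn:
    - [0, 0, 0]
    - [0, 0, 0]
    - [0, 0, 0]
    - [0, 0, 0]
    - [0, 0, 0]
    - [0, 0, 0]
    - [0, 0, 0]

```text
time: 17.15
ee_pos: [460.5, 78.5, 204.1]
tool_rot: [-0.164, -3.134, 0.006]
wrist_force: [0.7, -0.5, 0.6]
width: 42.7
grasp_force: 0.0
```

```bash
python3 -c "
from h import *
S=robot.get_image('scene');T=robot.get_image('top')
o=np.hstack([cv2.resize(a,(400,480),interpolation=2) for a in (S[100:268,290:430],T[120:264,90:210])])
cv2.imwrite('pics/c4.png',o[:,:,::-1])
B=blob(T,100,130,(365,410,170,245));print(B[0],B[1])
P=proj('top',[bx(-8+x,y,85) for x in(-60,60) for y in(-6,6)]);print(((P-[90,120])*3.333+[400,0]).round())
delta([0,0,0])"
```

```text
[384.504      205.29866667] 750
[[619. 341.]
 [599. 340.]
 [640. 139.]
 [620. 137.]]
slide [ 1.128  -0.3219  0.5137] mm [ 451.2 -128.8  205.5] turn [-0.0004 -0.0005 -0.0007] pos [462.2  82.9 204.7] F [0.3 0.5 0. ] t 17.25
```

View pics/c4.png

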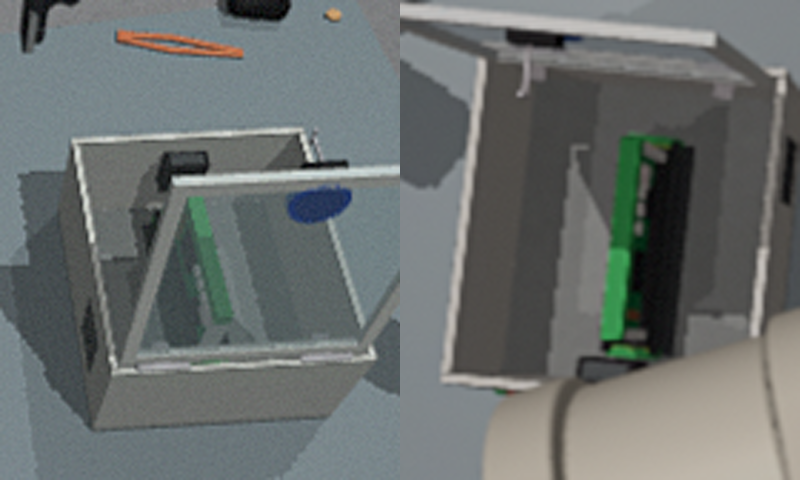

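The board's bar lies where it was predicted, from (620-642,137) to (601-623,341) in the crop. It is upright in the slot, the cover is open, and the blue board has not moved. Handing in.

```bash
python3 -c "
from plant import robot
print(robot.close_job())"
```

```text
the job is handed in; nothing more can be done
None
```

I handed the job in at about 17 s: the cover was eased fully open, the green board stands upright on the slot floor and is released, and the blue board has not moved; the hand-in gave no verdict.

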